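# Fit the washed top roller back into the masa roller

## Robot

A 6-joint arm with a two-finger parallel gripper is mounted at the origin on the work surface. World frame = base frame: x ahead of the robot, y to its left, z up, the work surface at z = 0. Lengths are in m, angles in rad, forces in N, time in s.
With the tool pointing down it reaches from about 0.275 to 0.85 m from the base axis. Payload 5.2 kg.
Tool frame: the origin (TCP) lies at the very end of the fingers, on their centre line; the grasp point (between the pads) lies r.pinch_z behind it (r.pinch_z is the distance from the TCP to the grasp point, in m); z points along the fingers, x is the direction in which the jaws open and shut, and the axes are right-handed (so a half turn about z gives the same grasp; the last joint's range is limited). The gripper opens to 85 mm and grips with 20 to 120 N. Pads are 22 mm wide; open, the fingers measure 114 mm over their backs; the gripper's body (76 mm by 85 mm) begins 54 mm behind the grasp point. The pads swing forward as they close: fully open they stand 13 mm farther back than shut.
Start: joints at [0.944, 0.259, 1.535, -0, 1.348, -0.203], TCP at [0.226, 0.501, 0.231] pointing down, gripper open.
Joint ranges: [-3.14, 3.14], [-0.91, 2.08], [0.19, 2.58], [-1.22, 4.36], [0.22, 2.71], [-3.12, 3.12]. Speed limits (rad/s): [2.57, 2.57, 3.14, 3.14, 3.14, 3.14].

## Interface

Orientations are given as a unit quaternion [x, y, z, w].
In Python, from plant import telemetry, vision, r gives the robot as it stands. The module is installed in compiled form; this text tells all that it offers.
- The arm moves only by the shell command python3 -m pendant 'ROWS' [FORCE]. ROWS is JSON, a list of rows, each a list of 7 numbers: the turn, a rotation vector about the world's x, y, z in rad, then the shift along the world's x, y, z in m, then the opening, from -1 (shut) to 1 (fully open), so that 0 is half open. A call has exactly 10 rows; each row is the pose to reach, as a shift and turn from the pose measured when the call began; what a row does not reach only later rows make up. A row lasts 1/12 s, in which the tool goes at most 41.7 mm and 7.16 degrees, less where a joint would pass 70% of its speed; a pose out of reach is approached as far as the arm can. A call with a gripper value outside its range is refused whole. The fingers move at their own pace and stop on an object; FORCE is the grip in N (left out, the last holds). Time passes only in rows, so rows that repeat a pose let the fingers close, or fill a call up. It gives the time, the measured TCP pose, the force and the opening at its end, in the units of the state.
- telemetry.state(): the state, without advancing time (a new reading comes with each control period).
- vision.grab_frame(name): name is "scene" or "side" or "wrist"; returns the picture (480x640x3 uint8, red, green, blue); there is no depth.
- vision.camera_model(name): a dict with "K" (3x3 intrinsics, pixels), "world_from_camera" (4x4, takes a point from camera to world coordinates); the wrist camera has in their place "T_tool_cam" (4x4, takes a point from camera to tool coordinates, whose origin is the TCP and whose axes are the tool frame's). Camera axes: x right, y up, looking along -z (the intrinsics and any distortion apply to the point x, -y, -z); pixel columns grow to the right and rows downward; lengths in m; the calibration is good to about 2 mm. A picture is of the moment at which its call begins: read the wrist's pose just before it. camera_model takes no time and is no camera call.
- r.close_job(): hands the job in, once; it reports no verdict.
The state is a dict: "t": time; "joints": joint angles; "dq": joint speeds; "tau": joint torques, N m; "tool_pos": TCP position; "orientation": TCP orientation; "wrist_force": force on the tool from outside, world axes, zero at the start; "moment": the same for the moment, N m; "finger_gap": finger opening in m.
Only numpy, scipy, OpenCV 4.12 (cv2) and the standard library are available. Lean on these libraries where they do the work, as an engineer would, in place of code of your own. Each camera call takes 0.05 s, during which the arm holds its last target.

## Task

The hand-cranked masa roller on the plank has been washed: lift its loose wooden roller out of the drying rest and lower it into the machine, each end of the steel axle in the open-topped slot of one side frame. Push it down between the sprung keeper shoes until both ends of the axle sit evenly on the bottom of their bearings. It takes a firm, steady push, but do not drop it in or ever push with more than 30 N (some 3 kg), and leave everything else on the plank where it is.

Things in the scene. Friction and masses are not known exactly. Their poses are not given: they have to be found in the camera images.
- roller_mid (a point): Loose roller: pale wooden cylinder, 46 mm diameter, 140 mm long, on a through-going steel axle, 12 mm diameter, 200 mm long over its rounded ends (30 mm bare at each end); 0.25 to 0.5 kg. Point: middle of the roller, on its axis, its centre of mass. x axis: along the axle. Both ends are alike; either may go in either slot. It starts level in the drying rest, axis 45 mm above the plank.
- axle_a (a point): Point on the roller's axis 95 mm from its middle (own -x), 5 mm short of the end of the axle: the part that sits in a bearing block when fitted.
- axle_b (a point): The same at the roller's other end (own +x).
- rest: Wooden drying rest, fixed: base board 205 by 70 mm, 12 mm thick, and two V-notched uprights, 50 mm high, 80 to 90 mm each side of its middle, that carry the bare axle ends; the wooden part of the roller hangs free between them. Origin: under its middle on the plank; x axis along the roller.
- machine: Hand-cranked masa roller, aluminium, fixed. Origin: on the plank under its middle; x axis along its rollers. Two upright side frames, 168 mm high, 96 mm wide, 12 mm thick (75 to 87 mm each side of the middle), each with a slot open at the top. Its own lower roller (46 mm, axis 80 mm up) with a crank at the +x end stays. Chute on the -y side, below 85 mm. 5 mm end play at each end.
- slot_1 (a point): Middle of the mouth of one slot, level with the frame's top, 168 mm above the plank, 81 mm from the machine's middle (-x side). Slot 14 mm wide, 45 degree lead-ins, 26 mm at the top. Below, a brass bearing block just outside the frame stops the axle hard with its axis at 127 to 141 mm: the height, equal at both ends, follows the dough gap set last; it is not given and must be felt.
- slot_2 (a point): The same at the other side frame (+x, crank end). In each bearing block a sprung keeper shoe with a bevelled top pinches the axle across the channel (from the +y side). The axle meets the bevels 15 to 18 mm above its seat; from there on it goes down stiffly, both shoes together dragging 2 to 10 N, until it stops hard on the bottom. Let go too early, it stays up.
- press: Bystander: round cast aluminium tortilla press, closed, 190 mm across, 70 mm high, long handle on top; origin under its middle.
- dish: Bystander: white ceramic dish, 160 mm across, 40 mm high; origin under its middle.
- cup: Bystander: yellow plastic measuring cup, 78 mm across, 62 mm high, flat handle; origin under its middle.
- tongs: Bystander: stainless tongs, 250 mm long, lying flat; origin on the plank under their middle.
Not all that is in view belongs to the job. There is more than one size of the part that bears roller_mid; the job needs the middle-sized.

How it is judged:
On the way, in this order (a step that is already met when the one before it is completed fails the run):
1. the roller is lifted out of the drying rest, its axis more than 90 mm above the plank (height (world z) of roller_mid above 0.09 m), for 0.1 s.
2. both ends of the axle are in their slots: axis below the top of both frames, over the slots (z of axle_a in the frame of machine between 0.12 and 0.162 m and z of axle_b in the frame of machine between 0.12 and 0.162 m and horizontal distance between roller_mid and machine below 0.012 m and angle between the x axis of roller_mid and the x axis of machine, either way round below 0.12 rad), for 0.1 s.
At the end, for the whole second after the job is handed in: The roller lies still in the machine, both ends of its axle down on the bottom of their bearing blocks (within about 1 mm), parallel to the machine's rollers within 0.03 rad, middles within 10 mm in plan (z of axle_a in the frame of machine between 0.12 and 0.143 m and z of axle_b in the frame of machine between 0.12 and 0.143 m and horizontal distance between roller_mid and machine below 0.01 m and angle between the x axis of roller_mid and the x axis of machine, either way round below 0.03 rad and ((distance between axle_a and bearings_c3 below 0.0465 m and distance between axle_b and bearings_c7 below 0.0465 m) or (distance between axle_b and bearings_c3 below 0.0465 m and distance between axle_a and bearings_c7 below 0.0465 m)) and linear speed of roller below 0.02 m/s); the robot touches nothing.
It fails at once if the roller is dropped or pushed down with more than about 30 N (its contact forces on the machine, the pinch of the shoes included, add up to more than 45 N) (contact force between roller and machine above 45 N).
It fails at once if the robot itself bears on the machine with more than 30 N (contact force between any of the fingers, the arm and machine above 30 N).
It fails at once if the press, dish, cup or tongs are moved more than 15 mm (distance of any of press, dish, cup, tongs from where it was at the start of the episode above 0.015 m).
It also fails if it takes over 64 s, if anything falls off the work surface, if the arm or the gripper's body presses on something with over 40 N, if the wrist force passes 120 N, or if a joint passes its speed limit or range.

## Working session

There is one attempt and no reset: what is moved stays moved. The work goes in short steps, Python scripts to look and compute and a shell command to move; the robot and the scene stay as the last step left them, time stands still between calls to the robot, and variables do not carry over. Pictures are saved under pics/ and viewed, and the job is handed in when it is done.

```bash
mkdir -p pics; ls; python3 - <<'E'
from plant import telemetry, vision, r
import cv2
s=telemetry.state(); print(s, r.pinch_z)
for n in("scene","side","wrist"):
    im=vision.grab_frame(n); cv2.imwrite(f"pics/{n}0.png",im[:,:,::-1]); print(n,vision.camera_model(n))
E
```

```text
pics
{'t': 0.0, 'joints': array([ 9.44221025e-01,  2.59352375e-01,  1.53610486e+00, -6.83051439e-07,
        1.34799877e+00, -2.02831366e-01]), 'dq': array([-0.00148741,  0.00012499,  0.0010019 , -0.00052077, -0.00030562,
        0.00106417]), 'tau': array([-9.61698424e-04, -4.46032798e+01, -2.90572554e+01, -3.32487916e-04,
        1.18881842e-02,  3.39356745e-05]), 'tool_pos': array([0.22581973, 0.50091382, 0.23046091]), 'orientation': array([ 8.39992491e-01,  5.42597223e-01, -8.68273174e-04,  3.37822709e-04]), 'wrist_force': array([-0.11408588, -0.13408196,  1.05629411]), 'moment': array([-0.03808181,  0.04373596,  0.0046733 ]), 'finger_gap': 0.08549733999259518} 0.0187
scene {'K': array([[505.09897777,   0.        , 313.21193324],
       [  0.        , 505.09897777, 244.60289702],
       [  0.        ,   0.        ,   1.        ]]), 'world_from_camera': array([[ 0.20882926, -0.69614367,  0.68685831,  1.71511918],
       [ 0.97792889,  0.1438086 , -0.15157235, -0.23010695],
       [ 0.00674   ,  0.70335132,  0.71081045,  1.30573601],
       [ 0.        ,  0.        ,  0.        ,  
[... 270 characters left out ...]
[-0.15722345,  0.58959057, -0.79225232, -0.9627652 ],
       [-0.0017025 ,  0.8020666 ,  0.59723217,  0.83915279],
       [ 0.        ,  0.        ,  0.        ,  1.        ]])}
wrist {'K': array([[401.32891333,   0.        , 319.66859725],
       [  0.        , 401.32891333, 233.02913867],
       [  0.        ,   0.        ,   1.        ]]), 'T_tool_cam': array([[ 9.99999828e-01,  5.37125293e-04, -2.35561882e-04,
         1.08540624e-03],
       [ 4.30705909e-04, -9.45137636e-01, -3.26672103e-01,
        -8.38504594e-02],
       [-3.98102249e-04,  3.26671946e-01, -9.45137705e-01,
        -1.43199981e-01],
       [ 0.00000000e+00,  0.00000000e+00,  0.00000000e+00,
         1.00000000e+00]])}
```

View pics/scene0.png

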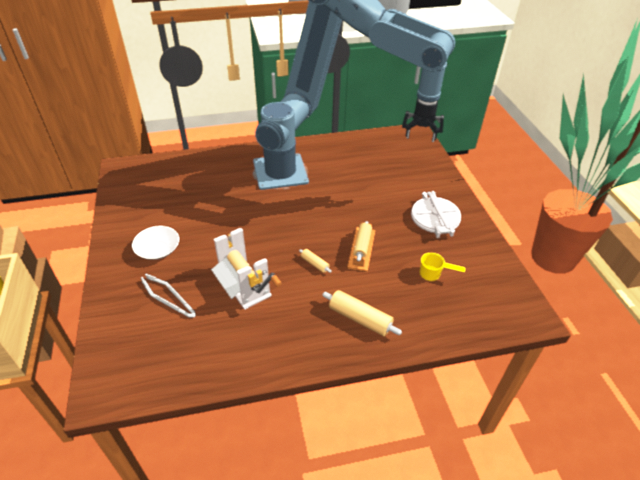

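View pics/side0.png

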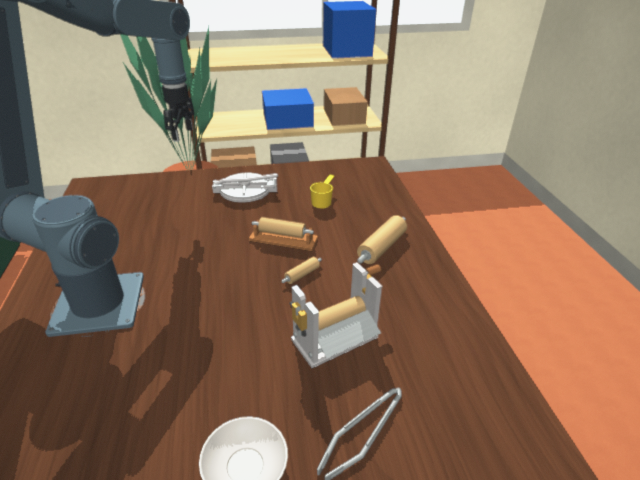

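View pics/wrist0.png

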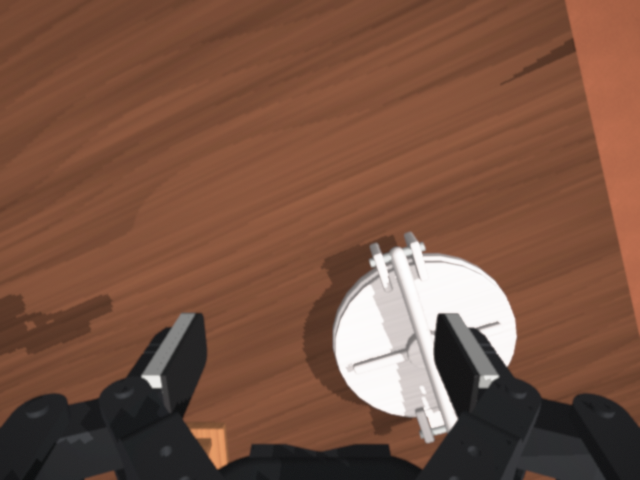

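Three rollers are in the scene view. The small one is at (314,261), the one in the rest at (363,241), and the large one on the plank at (361,313). The middle-sized roller in the rest fits the description, and I'll confirm it in enlarged crops.

```bash
python3 - <<'E'
import cv2,numpy as np
a=cv2.imread('pics/scene0.png');b=cv2.imread('pics/side0.png')
def c(im,x0,y0,x1,y1,s,n): cv2.imwrite(n,cv2.resize(im[y0:y1,x0:x1],None,fx=s,fy=s,interpolation=cv2.INTER_CUBIC))
c(a,200,210,400,345,4,'pics/sc_crop.png')
c(b,240,200,420,370,3.5,'pics/sd_crop.png')
E
```

```text
(no output)
```

View pics/sc_crop.png

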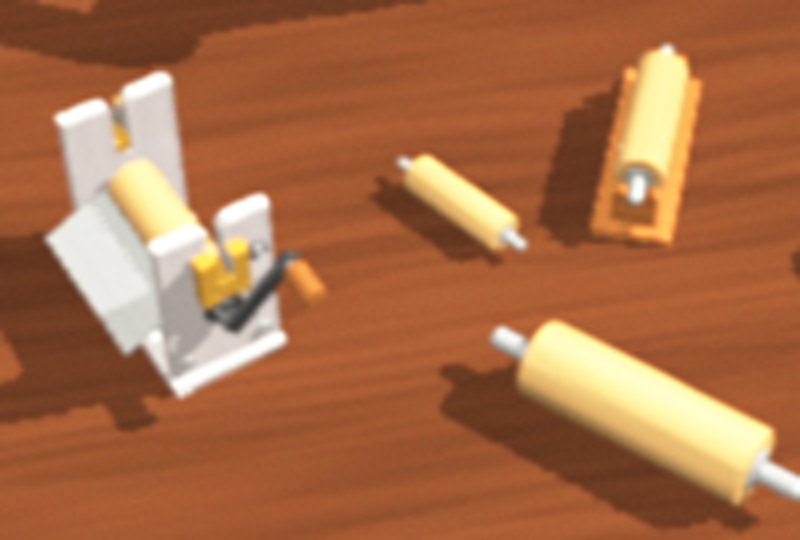

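View pics/sd_crop.png

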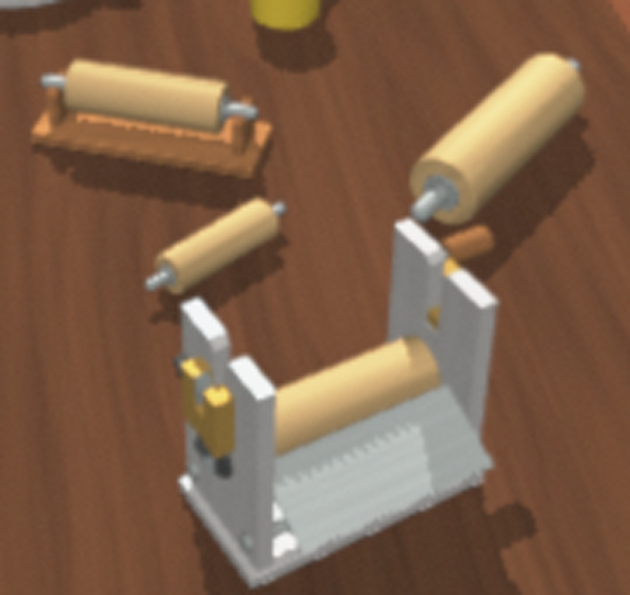

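```bash
cat > h.py <<'E'
import numpy as np, cv2
from scipy.spatial.transform import Rotation as R
from plant import telemetry, vision, r
def ray(n,u,v,T=None):
    m=vision.camera_model(n);K=m['K'];T=m['world_from_camera'] if T is None else T
    d=T[:3,:3]@np.array([(u-K[0,2])/K[0,0],-(v-K[1,2])/K[1,1],-1]);return T[:3,3],d/np.linalg.norm(d)
def plane(n,u,v,z,T=None):
    o,d=ray(n,u,v,T);return o+d*(z-o[2])/d[2]
def tri(a,b):
    (o,d),(p,e)=a,b
    s=np.linalg.lstsq(np.c_[d,-e],p-o,rcond=None)[0]
    A=o+d*s[0];B=p+e*s[1];return (A+B)/2,np.linalg.norm(A-B)
def wristT(s):
    T=np.eye(4);T[:3,:3]=R.from_quat(s['orientation']).as_matrix();T[:3,3]=s['tool_pos']
    return T@vision.camera_model('wrist')['T_tool_cam']
def proj(n,p,T=None):
    m=vision.camera_model(n);T=m['world_from_camera'] if T is None else T
    c=np.linalg.inv(T)@np.append(p,1);q=m['K']@np.array([c[0],-c[1],-c[2]]);return q[:2]/q[2]
E
python3 - <<'E'
from h import *
np.set_printoptions(precision=4,suppress=True)
S=lambda x,y:(200+x/4,210+y/4); D=lambda x,y:(240+x/3.5,200+y/3.5)
for nm,s,d,z in [("rollA",(668,50),(45,80),.045),("rollB",(637,188),(252,113),.045)]:
    print(nm,plane('scene',*S(*s),z),plane('side',*D(*d),z),tri(ray('scene',*S(*s)),ray('side',*D(*d))))
# wood body ends' top silhouettes skipped; frame top corners z=.168
for nm,s in [("f1L",(63,118)),("f1slotL",(105,102)),("f1slotR",(125,95)),("f1R",(168,76)),("f2L",(155,242)),("f2sl",(198,228)),("f2sr",(220,215)),("f2R",(265,198))]:
    print(nm,plane('scene',*S(*s),.168))
for nm,s in [("f1far",(187,303)),("f1near",(268,388)),("f2far",(400,225)),("f2near",(492,300))]:
    print(nm,plane('side',*D(*s),.168))
E
```

```text
rollA [0.4251 0.2561 0.045 ] [0.424 0.251 0.045] (array([0.4235, 0.2565, 0.0423]), np.float64(0.0018423010539293106))
rollB [0.5873 0.1809 0.045 ] [0.5984 0.1703 0.045 ] (array([0.5957, 0.1759, 0.0471]), np.float64(0.01163560816011625))
f1L [ 0.5303 -0.2877  0.168 ]
f1slotL [ 0.5187 -0.2532  0.168 ]
f1slotR [ 0.5138 -0.2367  0.168 ]
f1R [ 0.4986 -0.2002  0.168 ]
f2L [ 0.6777 -0.2301  0.168 ]
f2sl [ 0.6701 -0.1967  0.168 ]
f2sr [ 0.6602 -0.1786  0.168 ]
f2R [ 0.6495 -0.1425  0.168 ]
f1far [ 0.4963 -0.2058  0.168 ]
f1near [ 0.5339 -0.2885  0.168 ]
f2far [ 0.6467 -0.1506  0.168 ]
f2near [ 0.6863 -0.2335  0.168 ]
```

Crop check: the roller in the rest is mid-sized and carries its axle on the V uprights, so it is the one for the job. Roller length of about 190 mm and frame spacing of about 162 mm agree with the given sizes. I'll move the wrist camera over it for a better measurement.

```bash
python3 -m pendant '[[0,0,0,0.025,-0.022,0.01,1],[0,0,0,0.055,-0.05,0.02,1],[0,0,0,0.085,-0.078,0.03,1],[0,0,0,0.115,-0.106,0.04,1],[0,0,0,0.145,-0.134,0.05,1],[0,0,0,0.175,-0.162,0.05,1],[0,0,0,0.205,-0.19,0.05,1],[0,0,0,0.235,-0.218,0.05,1],[0,0,0,0.265,-0.246,0.05,1],[0,0,0,0.295,-0.274,0.05,1]]'
python3 -m pendant '[[0,0,0,0.015,-0.015,0,1],[0,0,0,0.03,-0.03,0,1],[0,0,0,0.034,-0.032,0,1],[0,0,0,0.034,-0.032,0,1],[0,0,0,0.034,-0.032,0,1],[0,0,0,0.034,-0.032,0,1],[0,0,0,0.034,-0.032,0,1],[0,0,0,0.034,-0.032,0,1],[0,0,0,0.034,-0.032,0,1],[0,0,0,0.034,-0.032,0,1]]'
python3 - <<'E'
from h import *
s=telemetry.state();im=vision.grab_frame('wrist');cv2.imwrite('pics/w1.png',im[:,:,::-1]);np.save('w1T.npy',wristT(s));print(s['t'],s['tool_pos'])
E
```

```text
t: 0.98
tool_pos: [0.522, 0.2253, 0.2805]
orientation: [0.84, 0.542, -0.001, 0.0]
wrist_force: [0.8, 0.2, 1.3]
finger_gap: 0.0856
t: 1.82
tool_pos: [0.5556, 0.1938, 0.2807]
orientation: [0.84, 0.543, -0.001, 0.0]
wrist_force: [-0.4, 1.3, 0.1]
finger_gap: 0.0855
1.8167 [0.55562139 0.193786   0.28072341]
```

View pics/w1.png

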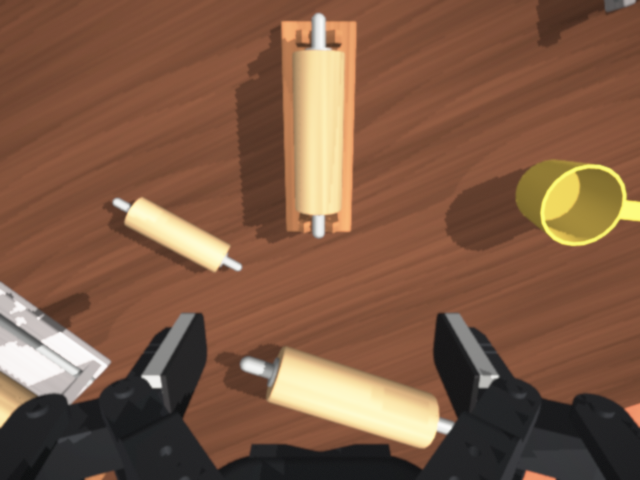

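The wrist view shows the roller end-on in the rest, with its axle tips at (319,14) and (318,237). The rest is clear of its neighbours.

```bash
python3 - <<'E'
from h import *
T=np.load('w1T.npy')
im=cv2.imread('pics/w1.png').astype(int)
# wood body centroid lines per row: pale (G high, R>G)
hsv=cv2.cvtColor(im.astype(np.uint8),cv2.COLOR_BGR2HSV)
for row in (70,100,150,190):
    x=np.where((hsv[row,260:380,2]>190)&(hsv[row,260:380,1]<135))[0]+260;print(row,x.min(),x.max(),x.mean())
for row in (25,225):
    x=np.where((hsv[row,260:380,1]<60))[0]+260;print(row,x.min(),x.max())
a=plane('wrist',319,13,.045,T);b=plane('wrist',318.3,238,.045,T)
print(a,b,np.linalg.norm(a-b),(a+b)/2,np.degrees(np.arctan2(*(b-a)[[1,0]])))
s=telemetry.state();M=R.from_quat(s['orientation']).as_matrix();print(np.degrees(np.arctan2(M[1,0],M[0,0])),M[:,2])
print((a+b)/2-s['tool_pos'])
E
```

```text
70 299 351 322.6041666666667
100 298 350 321.6041666666667
150 298 350 323.15686274509807
190 298 349 323.5
25 312 324
225 312 324
[0.42038237 0.25511485 0.045     ] [0.60309881 0.17184853 0.045     ] 0.2007948657248112 [0.51174059 0.21348169 0.045     ] -24.499386268001317
65.74765716524914 [-8.97361086e-04 -1.07791761e-03 -9.99999016e-01]
[-0.04397411  0.01982351 -0.23567963]
```

Length 200.8 mm (nominal 200), height as assumed, and the jaw angle is within 0.3°. I'll descend onto its middle.

```bash
python3 -m pendant '[[0,0,0,-0.022,0.010,0,1],[0,0,0,-0.044,0.020,-0.02,1],[0,0,0,-0.044,0.020,-0.05,1],[0,0,0,-0.044,0.020,-0.08,1],[0,0,0,-0.044,0.020,-0.11,1],[0,0,0,-0.044,0.020,-0.14,1],[0,0,0,-0.044,0.020,-0.17,1],[0,0,0,-0.044,0.020,-0.18,1],[0,0,0,-0.044,0.020,-0.18,1],[0,0,0,-0.044,0.020,-0.18,1]]' 60
python3 - <<'E'
from h import *
s=telemetry.state();im=vision.grab_frame('wrist');cv2.imwrite('pics/w2.png',im[:,:,::-1]);T=wristT(s)
tp=s['tool_pos'];print(tp)
print(proj('wrist',[.51174,.21348,.045],T),proj('wrist',[.42038,.2551,.045],T),proj('wrist',[.6031,.17185,.045],T))
print(np.array([.51174,.21348,.0255])-tp)
E
```

```text
t: 2.7
tool_pos: [0.5121, 0.2138, 0.1012]
orientation: [0.84, 0.543, -0.001, 0.0]
wrist_force: [-0.3, 0.2, 0.3]
finger_gap: 0.0854
[0.51208457 0.21377756 0.10121382]
[316.94120893 258.96676722] [317.27866001  55.54825119] [316.67799734 408.77599265]
[-0.00034457 -0.00029756 -0.07571382]
```

View pics/w2.png

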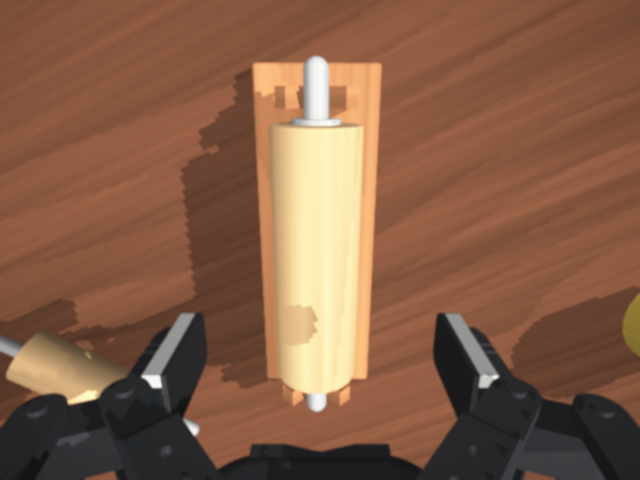

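The roller is centred between the fingers, with its tips at (316,57) and (317,410), as predicted. Next I descend and close.

```bash
python3 -m pendant '[[0,0,0,0,0,-0.03,1],[0,0,0,0,0,-0.055,1],[0,0,0,0,0,-0.07,1],[0,0,0,0,0,-0.076,1],[0,0,0,0,0,-0.076,1],[0,0,0,0,0,-0.076,0.3],[0,0,0,0,0,-0.076,-0.2],[0,0,0,0,0,-0.076,-0.4],[0,0,0,0,0,-0.076,-0.5],[0,0,0,0,0,-0.076,-0.5]]' 70
python3 -m pendant '[[0,0,0,0,0,0,-0.6],[0,0,0,0,0,0,-0.6],[0,0,0,0,0,0,-0.6],[0,0,0,0,0,0,-0.6],[0,0,0,0,0,0.004,-0.6],[0,0,0,0,0,0.01,-0.6],[0,0,0,0,0,0.018,-0.6],[0,0,0,0,0,0.025,-0.6],[0,0,0,0,0,0.03,-0.6],[0,0,0,0,0,0.03,-0.6]]' 70
python3 - <<'E'
from h import *
s=telemetry.state();im=vision.grab_frame('wrist');cv2.imwrite('pics/w3.png',im[:,:,::-1])
im=vision.grab_frame('side');cv2.imwrite('pics/s3.png',cv2.resize(im[180:280,210:360,::-1],None,fx=5,fy=5))
print(s['tool_pos'],s['moment'])
E
```

```text
t: 3.58
tool_pos: [0.5125, 0.2114, 0.0274]
orientation: [0.839, 0.544, -0.001, 0.002]
wrist_force: [-3.5, -10.1, 6.2]
finger_gap: 0.0441
t: 4.42
tool_pos: [0.5136, 0.2118, 0.0591]
orientation: [0.839, 0.544, 0.0, 0.003]
wrist_force: [0.3, 0.4, -3.8]
finger_gap: 0.0442
[0.51359624 0.21177871 0.05912734] [-0.06341672 -0.00218576  0.00113035]
```

View pics/w3.png

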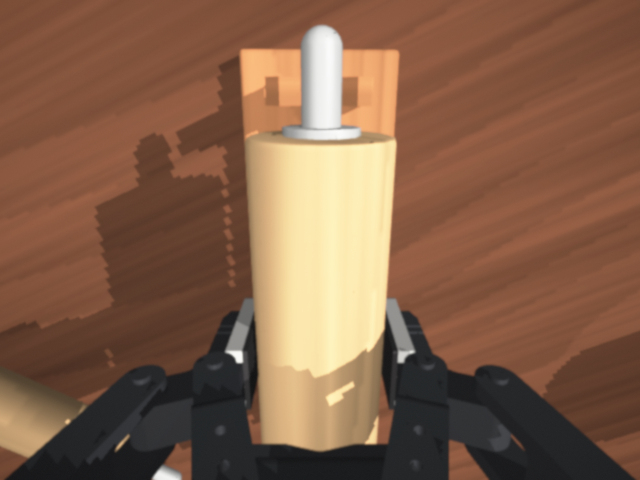

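View pics/s3.png

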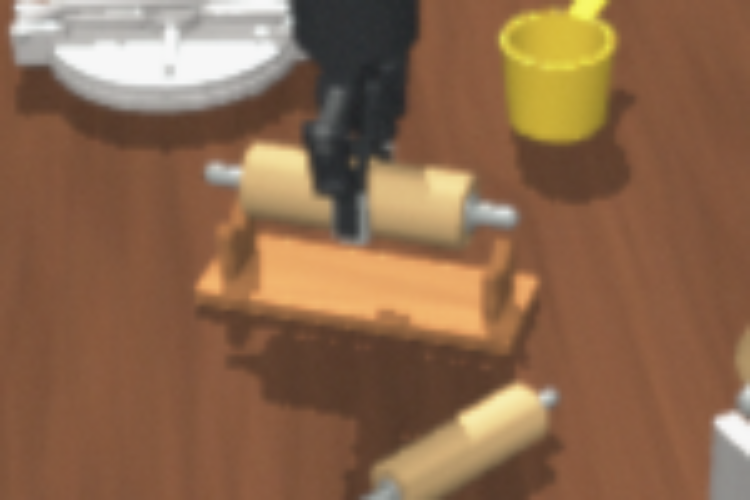

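The roller is gripped level at its middle: the pads sit at (240,350) and (400,350) in the wrist view, and it hangs clear of the rest in the side view. I'll lift it, carry it toward the machine and turn it about +46°, keeping it off to one side so the wrist camera can see the slots.

```bash
python3 -m pendant '[[0,0,0,0,0,0.02,-0.6],[0,0,0,0,0,0.045,-0.6],[0,0,0,0,0,0.075,-0.6],[0,0,0,0,0,0.105,-0.6],[0,0,0,0,0,0.135,-0.6],[0,0,0.05,0,0,0.165,-0.6],[0,0,0.13,0.005,-0.01,0.195,-0.6],[0,0,0.21,0.01,-0.03,0.22,-0.6],[0,0,0.29,0.015,-0.055,0.235,-0.6],[0,0,0.37,0.02,-0.08,0.241,-0.6]]'
python3 -m pendant '[[0,0,0.08,0.005,-0.03,0,-0.6],[0,0,0.16,0.01,-0.06,0,-0.6],[0,0,0.24,0.015,-0.09,0,-0.6],[0,0,0.32,0.02,-0.12,0,-0.6],[0,0,0.4,0.025,-0.15,0,-0.6],[0,0,0.43,0.03,-0.18,0,-0.6],[0,0,0.43,0.033,-0.21,0,-0.6],[0,0,0.43,0.036,-0.23,0,-0.6],[0,0,0.43,0.037,-0.239,0,-0.6],[0,0,0.43,0.037,-0.239,0,-0.6]]'
python3 -m pendant '[[0,0,0,0,0,0,-0.6],[0,0,0,0,0,0,-0.6],[0,0,0,0,0,0,-0.6],[0,0,0,0,0,0,-0.6],[0,0,0,0,0,0,-0.6],[0,0,0,0,0,0,-0.6],[0,0,0,0,0,0,-0.6],[0,0,0,0,0,0,-0.6],[0,0,0,0,0,0,-0.6],[0,0,0,0,0,0,-0.6]]'
python3 - <<'E'
from h import *
s=telemetry.state();im=vision.grab_frame('wrist');cv2.imwrite('pics/w4.png',im[:,:,::-1]);np.save('w4T.npy',wristT(s))
M=R.from_quat(s['orientation']).as_matrix();print(s['t'],s['tool_pos'],np.degrees(np.arctan2(M[1,0],M[0,0])),M[:,2],s['wrist_force'],s['moment'])
E
```

```text
t: 5.35
tool_pos: [0.5337, 0.1312, 0.3018]
orientation: [0.723, 0.691, 0.001, 0.004]
wrist_force: [0.6, -0.4, -4.1]
finger_gap: 0.0438
t: 6.18
tool_pos: [0.5704, -0.1099, 0.3007]
orientation: [0.56, 0.828, 0.002, 0.003]
wrist_force: [-0.8, -0.1, -5.1]
finger_gap: 0.044
t: 7.02
tool_pos: [0.5704, -0.1099, 0.3007]
orientation: [0.56, 0.828, 0.002, 0.003]
wrist_force: [0.5, -0.4, -4.3]
finger_gap: 0.0444
7.0167 [ 0.57040176 -0.10987008  0.30069671] 111.83305339562328 [ 6.69162516e-03 -3.45195257e-05 -9.99977610e-01] [ 0.49327983 -0.43556604 -4.25416151] [ 0.04048841 -0.00807421 -0.00981215]
```

View pics/w4.png

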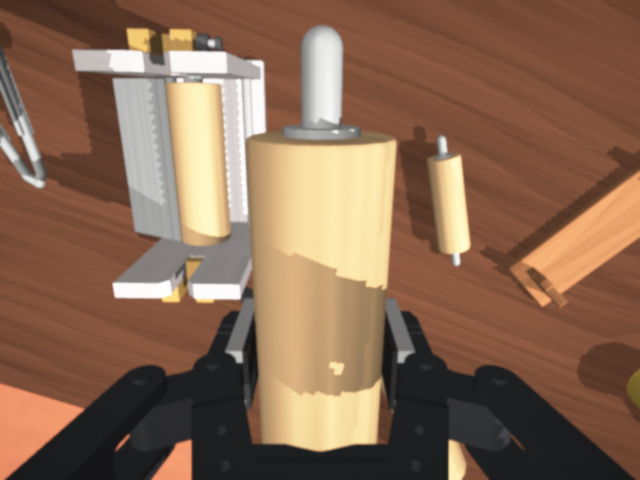

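The wrist view now shows both frame tops and slots, near (160,60) and (190,275), with the roller held straight. I'll enlarge them.

```bash
python3 - <<'E'
import cv2
im=cv2.imread('pics/w4.png')
a=cv2.resize(im[20:90,65:270],None,fx=3.8,fy=3.8,interpolation=cv2.INTER_CUBIC)
b=cv2.resize(im[215:310,105:260],None,fx=5,fy=5,interpolation=cv2.INTER_CUBIC)
cv2.imwrite('pics/w4a.png',a);cv2.imwrite('pics/w4b.png',b)
E
```

```text
(no output)
```

View pics/w4a.png

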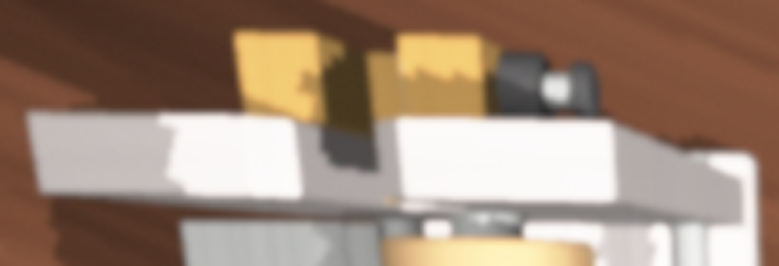

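View pics/w4b.png

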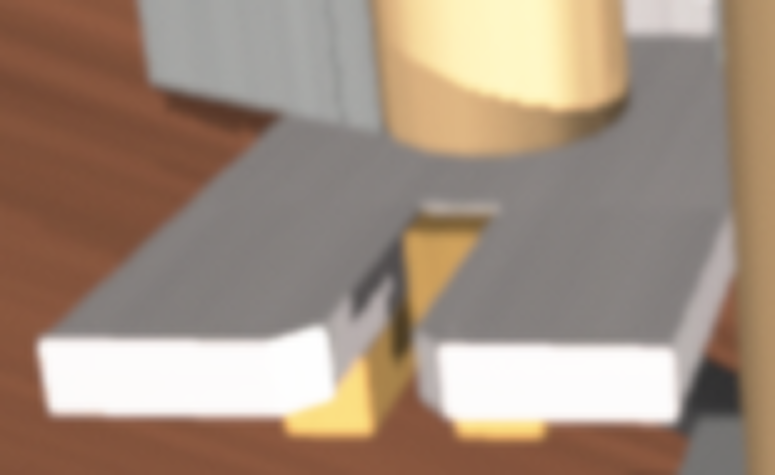

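```bash
python3 - <<'E'
from h import *
np.set_printoptions(precision=4,suppress=True)
T=np.load('w4T.npy')
A=[(65+x/3.8,20+y/3.8) for x,y in((27,112),(612,122),(618,205),(40,195))]
B=[(105+x/5,215+y/5) for x,y in((40,340),(675,345),(680,420),(50,415))]
P=np.array([plane('wrist',*p,.168,T) for p in A]);Q=np.array([plane('wrist',*p,.168,T) for p in B])
print(P,Q)
for X in(P,Q): print('w',np.linalg.norm(X[0]-X[1]),np.linalg.norm(X[2]-X[3]),'t',np.linalg.norm(X[1]-X[2]),np.linalg.norm(X[0]-X[3]))
c1,c2=P.mean(0),Q.mean(0);d=c2-c1;print(c1,c2,'span',np.linalg.norm(d),'mid',(c1+c2)/2,np.degrees(np.arctan2(d[1],d[0])))
for X in (P,Q):
    w=X[1]-X[0]+X[2]-X[3];print('perp ang',np.degrees(np.arctan2(w[1],w[0]))-90)
E
```

```text
[[ 0.527  -0.2944  0.168 ]
 [ 0.4925 -0.2042  0.168 ]
 [ 0.5044 -0.1995  0.168 ]
 [ 0.5389 -0.29    0.168 ]] [[ 0.6786 -0.2361  0.168 ]
 [ 0.6434 -0.1459  0.168 ]
 [ 0.6553 -0.1412  0.168 ]
 [ 0.6908 -0.2319  0.168 ]]
w 0.09650689871331139 0.09695510881304795 t 0.012761684274849756 0.012727426677647284
w 0.09677125411795207 0.09735262836982575 t 0.012870216039249647 0.012873613367350158
[ 0.5157 -0.247   0.168 ] [ 0.667  -0.1888  0.168 ] span 0.16216345185161243 mid [ 0.5914 -0.2179  0.168 ] 21.051545828281903
perp ang 20.89087903832271
perp ang 21.36798006827634
```

Frame width 96.5 mm, thickness 12.8 mm and span 162.2 mm all match the given sizes. The machine's middle is at (0.591,-0.218), yaw 21.1°. Now I'll check how the roller sits in the hand.

```bash
python3 - <<'E'
from h import *
np.set_printoptions(precision=4,suppress=True)
m=vision.camera_model('wrist')
im=cv2.imread('pics/w4.png');hsv=cv2.cvtColor(im,cv2.COLOR_BGR2HSV)
for row in (35,60,90,110):
    g=im[row,295:350].astype(int);x=np.where(np.abs(np.gradient(g.sum(1)))>60)[0]+295;print(row,x.min(),x.max())
for row in (160,200,240,280):
    x=np.where((hsv[row,235:410,2]>175)&(hsv[row,235:410,1]<140))[0]+235;print(row,x.min(),x.max(),(x.min()+x.max())/2)
# tool-frame intersection of axle tip with horizontal plane at z_tool = -h
for h in (.012,.0187,.025):
    for uv in((321,26),(321,130)):
        o,d=ray('wrist',*uv,m['T_tool_cam']);print(h,uv,o+d*(-h-o[2])/d[2])
# axle apparent diameter -> depth
E
```

```text
35 338 339
60 341 343
90 340 342
110 340 342
160 235 395 315.0
200 235 392 313.5
240 257 390 323.5
280 242 387 314.5
0.012 (321, 26) [ 0.0009 -0.1021 -0.012 ]
0.012 (321, 130) [ 0.0009 -0.0725 -0.012 ]
0.0187 (321, 26) [ 0.0008 -0.1012 -0.0187]
0.0187 (321, 130) [ 0.0009 -0.073  -0.0187]
0.025 (321, 26) [ 0.0008 -0.1002 -0.025 ]
0.025 (321, 130) [ 0.0008 -0.0735 -0.025 ]
```

The roller is centred in the hand (tip at tool y -0.101) and straight. I'll move over the machine, then down to about 20 mm above the slot mouths.

```bash
python3 -m pendant '[[0,0.001,-0.003,0.005,-0.02,0,-0.6],[0,0.003,-0.006,0.01,-0.045,0,-0.6],[0,0.005,-0.01,0.015,-0.07,0,-0.6],[0,0.005,-0.0136,0.019,-0.09,0,-0.6],[0,0.005,-0.0136,0.022,-0.1076,0,-0.6],[0,0.005,-0.0136,0.022,-0.1076,-0.025,-0.6],[0,0.005,-0.0136,0.022,-0.1076,-0.055,-0.6],[0,0.005,-0.0136,0.022,-0.1076,-0.085,-0.6],[0,0.005,-0.0136,0.022,-0.1076,-0.1,-0.6],[0,0.005,-0.0136,0.022,-0.1076,-0.1,-0.6]]'
python3 -m pendant '[[0,0,0,0,0,-0.005,-0.6],[0,0,0,0,0,-0.012,-0.6],[0,0,0,0,0,-0.02,-0.6],[0,0,0,0,0,-0.026,-0.6],[0,0,0,0,0,-0.028,-0.6],[0,0,0,0,0,-0.028,-0.6],[0,0,0,0,0,-0.028,-0.6],[0,0,0,0,0,-0.028,-0.6],[0,0,0,0,0,-0.028,-0.6],[0,0,0,0,0,-0.028,-0.6]]'
python3 - <<'E'
from h import *
s=telemetry.state()
M=R.from_quat(s['orientation']).as_matrix();print(s['t'],s['tool_pos'],np.degrees(np.arctan2(M[1,0],M[0,0])),M[:,2],s['wrist_force'],s['moment'])
im=vision.grab_frame('wrist');cv2.imwrite('pics/w5.png',im[:,:,::-1])
for n,(x0,y0,x1,y1) in (('scene',(200,200,300,320)),('side',(260,230,410,370))):
    im=vision.grab_frame(n);cv2.imwrite(f'pics/{n}5.png',cv2.resize(im[y0:y1,x0:x1,::-1],None,fx=4,fy=4,interpolation=cv2.INTER_CUBIC))
E
```

```text
t: 7.9
tool_pos: [0.5899, -0.2163, 0.1957]
orientation: [0.566, 0.824, 0.0, -0.004]
wrist_force: [-1.9, 0.1, -5.3]
finger_gap: 0.0442
t: 8.73
tool_pos: [0.5901, -0.2164, 0.1681]
orientation: [0.566, 0.824, 0.0, -0.004]
wrist_force: [0.3, -0.8, -3.8]
finger_gap: 0.0441
8.7333 [ 0.59012997 -0.21640205  0.16813365] 111.03909635508104 [-0.00558761  0.00432704 -0.99997503] [ 0.30569619 -0.81856735 -3.7623149 ] [ 0.0673564  -0.03642197 -0.00571583]
```

View pics/w5.png

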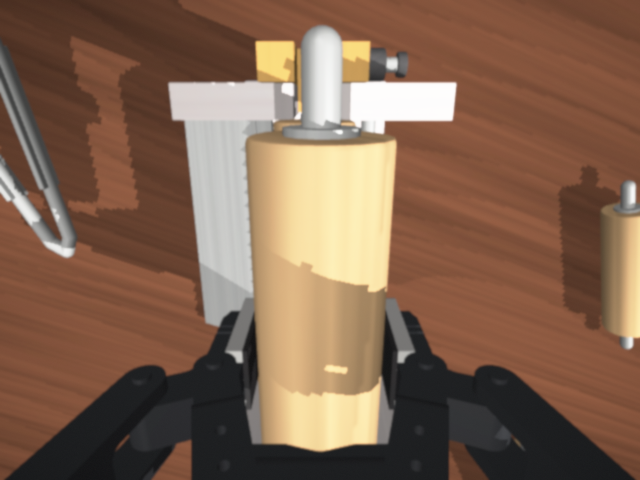

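View pics/scene5.png

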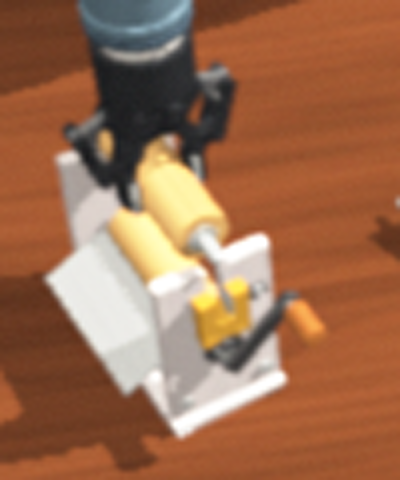

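View pics/side5.png

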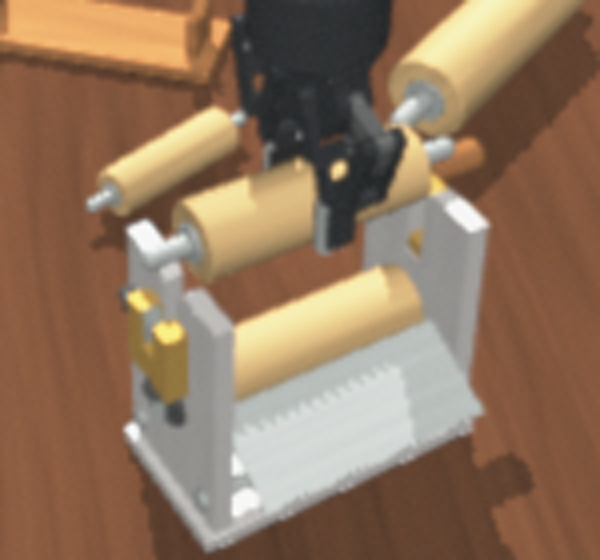

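The roller is 20 mm above the slots, over both mouths (wrist: frame top x 170–455, axle at 321). I'll work out the remaining offset.

```bash
python3 - <<'E'
from h import *
np.set_printoptions(precision=4,suppress=True)
s=telemetry.state();T=wristT(s);M=R.from_quat(s['orientation']).as_matrix()
im=cv2.imread('pics/w5.png');g=cv2.cvtColor(im,cv2.COLOR_BGR2HSV)
for row in(92,105,112):
    x=np.where(g[row,140:480,1]<45)[0]+140;print(row,x.min(),x.max())
c=np.array([plane('wrist',u,v,.168,T) for u,v in((169,83),(455,82),(455,120),(173,121))]);print(c,np.linalg.norm(c[0]-c[1]),c.mean(0))
print('slot1 in tool',M.T@(c.mean(0)-s['tool_pos']))
for nm,p in(('machine mid',[.5914,-.2179,.168]),('slot1',[.5157,-.247,.168]),('slot2',[.667,-.1888,.168])):
    print(nm,M.T@(np.array(p)-s['tool_pos']))
E
```

```text
92 169 455
105 170 453
112 171 453
[[ 0.5269 -0.294   0.168 ]
 [ 0.4923 -0.2048  0.168 ]
 [ 0.5033 -0.1991  0.168 ]
 [ 0.5384 -0.2897  0.168 ]] 0.09571307854491555 [ 0.5152 -0.2469  0.168 ]
slot1 in tool [-0.0017 -0.0808  0.0002]
machine mid [-0.002   0.0007 -0.0001]
slot1 [-0.0019 -0.0804  0.0002]
slot2 [-0.0019  0.0818 -0.0005]
```

```bash
python3 -m pendant '[[0.001,-0.003,0,0.0011,-0.0008,0,-0.6],[0.002,-0.0056,0,0.0022,-0.0016,0,-0.6],[0.002,-0.0056,0,0.0022,-0.0016,0,-0.6],[0.002,-0.0056,0,0.0022,-0.0016,0,-0.6],[0.002,-0.0056,0,0.0022,-0.0016,0,-0.6],[0.002,-0.0056,0,0.0022,-0.0016,0,-0.6],[0.002,-0.0056,0,0.0022,-0.0016,0,-0.6],[0.002,-0.0056,0,0.0022,-0.0016,0,-0.6],[0.002,-0.0056,0,0.0022,-0.0016,0,-0.6],[0.002,-0.0056,0,0.0022,-0.0016,0,-0.6]]'
cat > st.py <<'E'
from h import *
np.set_printoptions(precision=4,suppress=True)
s=telemetry.state();M=R.from_quat(s['orientation']).as_matrix()
print('yaw',np.degrees(np.arctan2(M[1,0],M[0,0])),'tilt tooly,x',M[:2,2]@[.933,.359],M[:2,2]@[-.359,.933],'F',s['wrist_force'],'Mo',s['moment'],'mid in tool',M.T@(np.array([.5914,-.2179,.168])-s['tool_pos']),s['tool_pos'])
E
python3 st.py
```

```text
t: 9.72
tool_pos: [0.5922, -0.2179, 0.1679]
orientation: [0.566, 0.824, 0.003, -0.002]
wrist_force: [0.1, -0.1, -4.6]
finger_gap: 0.0443
yaw 111.04147372354824 tilt tooly,x 0.001989134529046637 0.006302411970691748 F [ 0.1409 -0.0933 -4.5866] Mo [-0.0171 -0.0375  0.0051] mid in tool [ 0.0003 -0.0007 -0.0001] [ 0.5922 -0.2179  0.1679]
```

Aligned to under 1 mm. I'll lower into the slots gently and watch the force (tare is about -4.4 N).

```bash
python3 -m pendant '[[0,0,0,0,0,-0.002,-0.6],[0,0,0,0,0,-0.005,-0.6],[0,0,0,0,0,-0.008,-0.6],[0,0,0,0,0,-0.011,-0.6],[0,0,0,0,0,-0.014,-0.6],[0,0,0,0,0,-0.017,-0.6],[0,0,0,0,0,-0.019,-0.6],[0,0,0,0,0,-0.02,-0.6],[0,0,0,0,0,-0.02,-0.6],[0,0,0,0,0,-0.02,-0.6]]'; python3 st.py
python3 - <<'E'
from h import *
im=vision.grab_frame('wrist');cv2.imwrite('pics/w6.png',im[:,:,::-1])
for n,(x0,y0,x1,y1) in (('scene',(200,200,300,320)),('side',(260,230,410,370))):
    im=vision.grab_frame(n);cv2.imwrite(f'pics/{n}6.png',cv2.resize(im[y0:y1,x0:x1,::-1],None,fx=4,fy=4,interpolation=cv2.INTER_CUBIC))
E
```

```text
t: 10.55
tool_pos: [0.5922, -0.2179, 0.1479]
orientation: [0.566, 0.824, 0.003, -0.002]
wrist_force: [-0.8, -0.9, -3.0]
finger_gap: 0.0442
yaw 111.040612746897 tilt tooly,x 0.0020079878629174265 0.00626488799357509 F [-0.7902 -0.8626 -3.0309] Mo [-0.0156 -0.0094  0.0097] mid in tool [ 0.0005 -0.0007 -0.0201] [ 0.5922 -0.2179  0.1479]
```

View pics/w6.png

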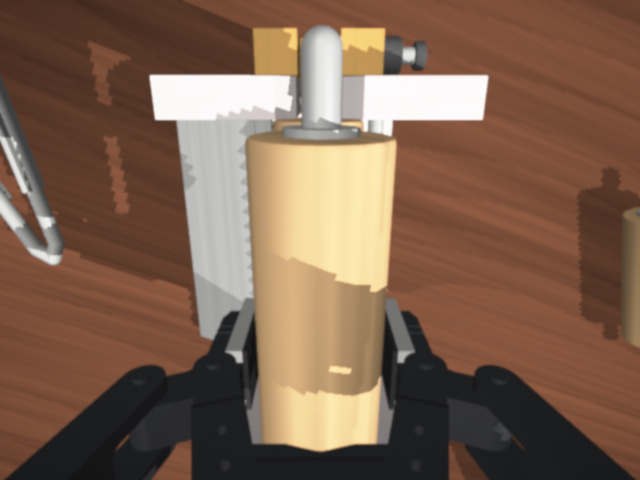

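View pics/side6.png

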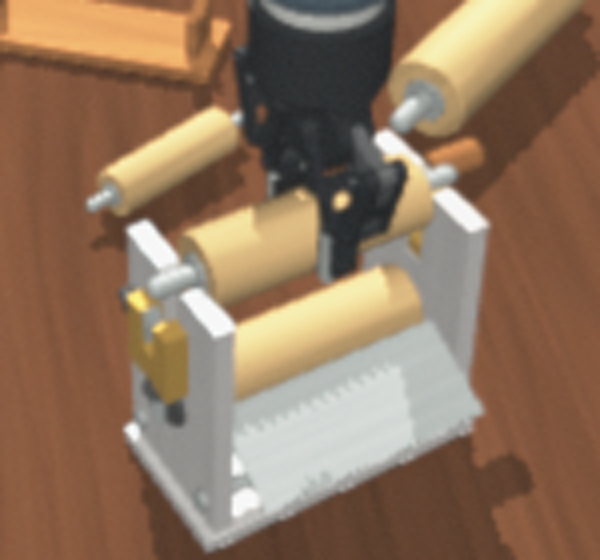

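View pics/scene6.png

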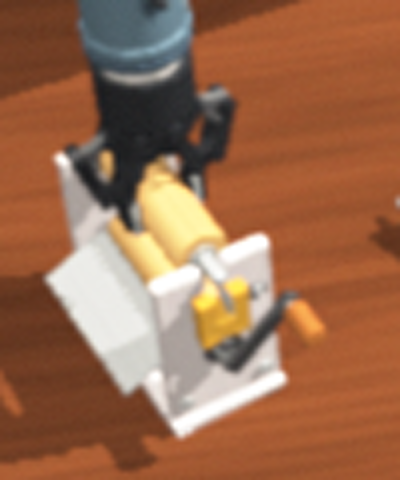

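Both axle ends are entering their slots: in the wrist view the axle is at x≈321 and the frame centre at 319. I'll continue in small steps.

```bash
python3 -m pendant '[[0,0,0,0,0,-0.001,-0.6],[0,0,0,0,0,-0.002,-0.6],[0,0,0,0,0,-0.003,-0.6],[0,0,0,0,0,-0.004,-0.6],[0,0,0,0,0,-0.005,-0.6],[0,0,0,0,0,-0.006,-0.6],[0,0,0,0,0,-0.007,-0.6],[0,0,0,0,0,-0.008,-0.6],[0,0,0,0,0,-0.008,-0.6],[0,0,0,0,0,-0.008,-0.6]]'; python3 st.py
```

```text
t: 11.53
tool_pos: [0.5923, -0.218, 0.14]
orientation: [0.566, 0.824, 0.003, -0.002]
wrist_force: [0.1, -0.2, -3.6]
finger_gap: 0.044
yaw 111.04312156085557 tilt tooly,x 0.0021914875431637117 0.0060287547222594795 F [ 0.1048 -0.2423 -3.6431] Mo [-0.0235  0.0146  0.0123] mid in tool [ 0.0006 -0.0008 -0.028 ] [ 0.5923 -0.218   0.14  ]
```

```bash
python3 -m pendant '[[0,0,0,0,0,-0.0005,-0.6],[0,0,0,0,0,-0.001,-0.6],[0,0,0,0,0,-0.0015,-0.6],[0,0,0,0,0,-0.002,-0.6],[0,0,0,0,0,-0.0025,-0.6],[0,0,0,0,0,-0.003,-0.6],[0,0,0,0,0,-0.0035,-0.6],[0,0,0,0,0,-0.004,-0.6],[0,0,0,0,0,-0.004,-0.6],[0,0,0,0,0,-0.004,-0.6]]'; python3 st.py
```

```text
t: 12.37
tool_pos: [0.5923, -0.218, 0.136]
orientation: [0.566, 0.824, 0.003, -0.002]
wrist_force: [0.1, -0.5, -3.7]
finger_gap: 0.0444
yaw 111.0420567669662 tilt tooly,x 0.002126630943572996 0.006098216493864253 F [ 0.1004 -0.5105 -3.7497] Mo [-0.0083 -0.0001 -0.0019] mid in tool [ 0.0006 -0.0007 -0.032 ] [ 0.5923 -0.218   0.136 ]
```

```bash
python3 -m pendant '[[0,0,0,0,0,-0.0005,-0.6],[0,0,0,0,0,-0.001,-0.6],[0,0,0,0,0,-0.0015,-0.6],[0,0,0,0,0,-0.002,-0.6],[0,0,0,0,0,-0.0025,-0.6],[0,0,0,0,0,-0.003,-0.6],[0,0,0,0,0,-0.003,-0.6],[0,0,0,0,0,-0.003,-0.6],[0,0,0,0,0,-0.003,-0.6],[0,0,0,0,0,-0.003,-0.6]]'; python3 st.py
```

```text
t: 13.2
tool_pos: [0.5923, -0.2179, 0.133]
orientation: [0.566, 0.824, 0.003, -0.002]
wrist_force: [-0.0, 0.3, -4.5]
finger_gap: 0.0444
yaw 111.04624834163566 tilt tooly,x 0.0021154251606759888 0.006122664567850822 F [-0.0492  0.3395 -4.4667] Mo [ 0.0429  0.0342 -0.0001] mid in tool [ 0.0006 -0.0007 -0.035 ] [ 0.5923 -0.2179  0.133 ]
```

```bash
python3 -m pendant '[[0,0,0,0,0,-0.0005,-0.6],[0,0,0,0,0,-0.001,-0.6],[0,0,0,0,0,-0.0015,-0.6],[0,0,0,0,0,-0.002,-0.6],[0,0,0,0,0,-0.0025,-0.6],[0,0,0,0,0,-0.003,-0.6],[0,0,0,0,0,-0.003,-0.6],[0,0,0,0,0,-0.003,-0.6],[0,0,0,0,0,-0.003,-0.6],[0,0,0,0,0,-0.003,-0.6]]'; python3 st.py
```

```text
t: 14.03
tool_pos: [0.5923, -0.218, 0.13]
orientation: [0.566, 0.824, 0.003, -0.002]
wrist_force: [-0.1, 0.2, -4.5]
finger_gap: 0.0443
yaw 111.03992537327208 tilt tooly,x 0.00218054746097216 0.00600424304787724 F [-0.0578  0.1609 -4.5281] Mo [-0.006  -0.0048 -0.0287] mid in tool [ 0.0007 -0.0007 -0.038 ] [ 0.5923 -0.218   0.13  ]
```

```bash
python3 -m pendant '[[0,0,0,0,0,-0.0005,-0.6],[0,0,0,0,0,-0.001,-0.6],[0,0,0,0,0,-0.0015,-0.6],[0,0,0,0,0,-0.002,-0.6],[0,0,0,0,0,-0.0025,-0.6],[0,0,0,0,0,-0.003,-0.6],[0,0,0,0,0,-0.003,-0.6],[0,0,0,0,0,-0.003,-0.6],[0,0,0,0,0,-0.003,-0.6],[0,0,0,0,0,-0.003,-0.6]]'; python3 st.py
```

```text
t: 14.87
tool_pos: [0.5925, -0.2182, 0.1272]
orientation: [0.566, 0.824, 0.003, -0.002]
wrist_force: [0.2, -0.8, -3.2]
finger_gap: 0.0442
yaw 111.04478683200396 tilt tooly,x 0.002416371186679754 0.005441667870224497 F [ 0.2368 -0.8133 -3.2333] Mo [-0.216  -0.0403  0.1531] mid in tool [ 0.0009 -0.0008 -0.0408] [ 0.5925 -0.2182  0.1272]
```

First touch of the shoes at TCP z≈0.127, so the seat should come at about 0.110–0.112. I'll keep pushing in small steps.

```bash
python3 -m pendant '[[0,0,0,0,0,-0.0005,-0.6],[0,0,0,0,0,-0.001,-0.6],[0,0,0,0,0,-0.0015,-0.6],[0,0,0,0,0,-0.002,-0.6],[0,0,0,0,0,-0.0025,-0.6],[0,0,0,0,0,-0.003,-0.6],[0,0,0,0,0,-0.003,-0.6],[0,0,0,0,0,-0.003,-0.6],[0,0,0,0,0,-0.003,-0.6],[0,0,0,0,0,-0.003,-0.6]]'; python3 st.py
```

```text
t: 15.7
tool_pos: [0.5928, -0.2187, 0.1245]
orientation: [0.566, 0.824, 0.002, -0.001]
wrist_force: [2.5, -5.3, -0.6]
finger_gap: 0.044
yaw 111.04194151483968 tilt tooly,x 0.002952148922260145 0.004289041676872307 F [ 2.5242 -5.3485 -0.6271] Mo [-0.7202 -0.2066  0.1459] mid in tool [ 0.0014 -0.0009 -0.0435] [ 0.5928 -0.2187  0.1245]
```

```bash
python3 -m pendant '[[0,0,0,0,0,-0.0005,-0.6],[0,0,0,0,0,-0.001,-0.6],[0,0,0,0,0,-0.0015,-0.6],[0,0,0,0,0,-0.002,-0.6],[0,0,0,0,0,-0.0025,-0.6],[0,0,0,0,0,-0.003,-0.6],[0,0,0,0,0,-0.003,-0.6],[0,0,0,0,0,-0.003,-0.6],[0,0,0,0,0,-0.003,-0.6],[0,0,0,0,0,-0.003,-0.6]]'; python3 st.py
```

```text
t: 16.53
tool_pos: [0.5931, -0.2189, 0.1218]
orientation: [0.566, 0.824, 0.002, -0.0]
wrist_force: [2.0, -5.1, 4.4]
finger_gap: 0.0444
yaw 111.03645320529418 tilt tooly,x 0.0035234040486796857 0.0035987797760908824 F [ 1.9739 -5.0834  4.4306] Mo [-0.6325 -0.3145  0.3058] mid in tool [ 0.0017 -0.0011 -0.0462] [ 0.5931 -0.2189  0.1218]
```

The shoes engage, with about 9 N of drag over the tare plus the sideways pinch. That is the expected range, so I continue.

```bash
python3 -m pendant '[[0,0,0,0,0,-0.0005,-0.6],[0,0,0,0,0,-0.001,-0.6],[0,0,0,0,0,-0.0015,-0.6],[0,0,0,0,0,-0.002,-0.6],[0,0,0,0,0,-0.0025,-0.6],[0,0,0,0,0,-0.003,-0.6],[0,0,0,0,0,-0.003,-0.6],[0,0,0,0,0,-0.003,-0.6],[0,0,0,0,0,-0.003,-0.6],[0,0,0,0,0,-0.003,-0.6]]'; python3 st.py
```

```text
t: 17.37
tool_pos: [0.5932, -0.2189, 0.1182]
orientation: [0.566, 0.824, 0.002, -0.001]
wrist_force: [2.9, -4.7, 0.6]
finger_gap: 0.044
yaw 111.03623605118572 tilt tooly,x 0.003410167390036168 0.0038446359434054626 F [ 2.8852 -4.7358  0.6491] Mo [-0.6751 -0.5295  0.2626] mid in tool [ 0.0017 -0.0011 -0.0498] [ 0.5932 -0.2189  0.1182]
```

```bash
python3 -m pendant '[[0,0,0,0,0,-0.0005,-0.6],[0,0,0,0,0,-0.001,-0.6],[0,0,0,0,0,-0.0015,-0.6],[0,0,0,0,0,-0.002,-0.6],[0,0,0,0,0,-0.0025,-0.6],[0,0,0,0,0,-0.003,-0.6],[0,0,0,0,0,-0.003,-0.6],[0,0,0,0,0,-0.003,-0.6],[0,0,0,0,0,-0.003,-0.6],[0,0,0,0,0,-0.003,-0.6]]'; python3 st.py
```

```text
t: 18.2
tool_pos: [0.5931, -0.2189, 0.1147]
orientation: [0.566, 0.824, 0.002, -0.001]
wrist_force: [1.9, -4.7, 1.0]
finger_gap: 0.044
yaw 111.02401522909314 tilt tooly,x 0.003184519013966383 0.00416880907338728 F [ 1.873  -4.7408  0.9898] Mo [-0.7185 -0.3568  0.2236] mid in tool [ 0.0018 -0.0011 -0.0533] [ 0.5931 -0.2189  0.1147]
```

```bash
python3 -m pendant '[[0,0,0,0,0,-0.0003,-0.6],[0,0,0,0,0,-0.0006,-0.6],[0,0,0,0,0,-0.0009,-0.6],[0,0,0,0,0,-0.0012,-0.6],[0,0,0,0,0,-0.0015,-0.6],[0,0,0,0,0,-0.0018,-0.6],[0,0,0,0,0,-0.002,-0.6],[0,0,0,0,0,-0.002,-0.6],[0,0,0,0,0,-0.002,-0.6],[0,0,0,0,0,-0.002,-0.6]]'; python3 st.py
```

```text
t: 19.03
tool_pos: [0.5931, -0.2189, 0.1123]
orientation: [0.566, 0.824, 0.002, -0.001]
wrist_force: [2.1, -4.8, 1.1]
finger_gap: 0.0441
yaw 111.01938564478066 tilt tooly,x 0.0029323455674154435 0.0043843035084523 F [ 2.1352 -4.8453  1.0632] Mo [-0.7367 -0.3999  0.2359] mid in tool [ 0.0018 -0.001  -0.0557] [ 0.5931 -0.2189  0.1123]
```

```bash
python3 -m pendant '[[0,0,0,0,0,-0.0003,-0.6],[0,0,0,0,0,-0.0006,-0.6],[0,0,0,0,0,-0.0009,-0.6],[0,0,0,0,0,-0.0012,-0.6],[0,0,0,0,0,-0.0015,-0.6],[0,0,0,0,0,-0.0015,-0.6],[0,0,0,0,0,-0.0015,-0.6],[0,0,0,0,0,-0.0015,-0.6],[0,0,0,0,0,-0.0015,-0.6],[0,0,0,0,0,-0.0015,-0.6]]'; python3 st.py
```

```text
t: 19.87
tool_pos: [0.5931, -0.219, 0.1116]
orientation: [0.566, 0.824, 0.002, -0.001]
wrist_force: [-0.1, -4.3, 8.2]
finger_gap: 0.044
yaw 111.02287588371988 tilt tooly,x 0.003204353146407349 0.003860999518569293 F [-0.0592 -4.2992  8.1694] Mo [-0.5822 -0.0166  0.2733] mid in tool [ 0.0018 -0.001  -0.0564] [ 0.5931 -0.219   0.1116]
```

It stopped short (0.7 of 1.5 mm, force up by about 7 N), which looks like the hard stop. I'll push a little more to confirm both ends.

```bash
python3 -m pendant '[[0,0,0,0,0,-0.0002,-0.6],[0,0,0,0,0,-0.0004,-0.6],[0,0,0,0,0,-0.0006,-0.6],[0,0,0,0,0,-0.0008,-0.6],[0,0,0,0,0,-0.001,-0.6],[0,0,0,0,0,-0.001,-0.6],[0,0,0,0,0,-0.001,-0.6],[0,0,0,0,0,-0.001,-0.6],[0,0,0,0,0,-0.001,-0.6],[0,0,0,0,0,-0.001,-0.6]]'; python3 st.py
```

```text
t: 20.7
tool_pos: [0.5931, -0.219, 0.1116]
orientation: [0.566, 0.824, 0.002, -0.0]
wrist_force: [-1.2, -3.7, 9.3]
finger_gap: 0.044
yaw 111.02892813046307 tilt tooly,x 0.0034750899431834925 0.0033643725540814426 F [-1.1952 -3.6507  9.2516] Mo [-0.5257  0.0841  0.2402] mid in tool [ 0.0018 -0.001  -0.0564] [ 0.5931 -0.219   0.1116]
```

```bash
python3 -m pendant '[[0,0,0,0,0,-0.0003,-0.6],[0,0,0,0,0,-0.0006,-0.6],[0,0,0,0,0,-0.0009,-0.6],[0,0,0,0,0,-0.0012,-0.6],[0,0,0,0,0,-0.0015,-0.6],[0,0,0,0,0,-0.0017,-0.6],[0,0,0,0,0,-0.0017,-0.6],[0,0,0,0,0,-0.0017,-0.6],[0,0,0,0,0,-0.0017,-0.6],[0,0,0,0,0,-0.0017,-0.6]]'; python3 st.py
python3 - <<'E'
from h import *
for n,(x0,y0,x1,y1) in (('scene',(200,200,300,320)),('side',(260,230,410,370))):
    im=vision.grab_frame(n);cv2.imwrite(f'pics/{n}7.png',cv2.resize(im[y0:y1,x0:x1,::-1],None,fx=4,fy=4,interpolation=cv2.INTER_CUBIC))
E
```

```text
t: 21.53
tool_pos: [0.5932, -0.219, 0.1115]
orientation: [0.566, 0.824, 0.002, 0.0]
wrist_force: [-2.0, -3.0, 13.4]
finger_gap: 0.0438
yaw 111.03212145453428 tilt tooly,x 0.003971666993660416 0.0025453885851095094 F [-1.9679 -3.0397 13.4021] Mo [-0.3535  0.3846  0.2404] mid in tool [ 0.0018 -0.001  -0.0565] [ 0.5932 -0.219   0.1115]
```

View pics/side7.png

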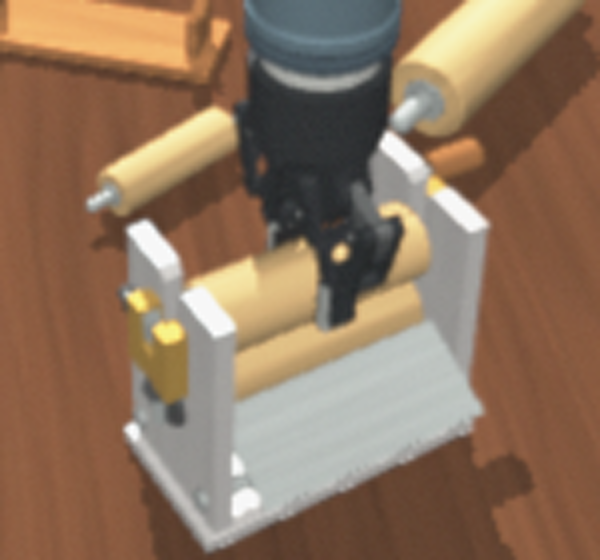

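View pics/scene7.png

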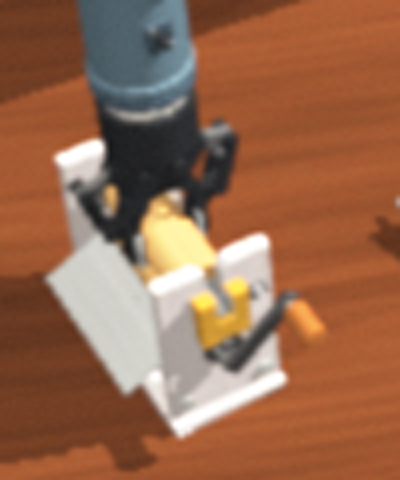

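Hard stop confirmed: 18 N down with z steady at 0.1115. The first shoe contact came 16 mm higher, inside the given 15–18 mm. I'll unload, release and lift clear, then check evenness by probing the wood near each end.

```bash
python3 -m pendant '[[0,0,0,0,0,0,-0.6],[0,0,0,0,0,0,-0.4],[0,0,0,0,0,0,-0.1],[0,0,0,0,0,0,0.2],[0,0,0,0,0,0,0.4],[0,0,0,0,0,0,0.5],[0,0,0,0,0,0,0.5],[0,0,0,0,0,0.01,0.5],[0,0,0,0,0,0.03,0.5],[0,0,0,0,0,0.055,0.5]]'
python3 -m pendant '[[0,0,0,0,0,0.02,0.5],[0,0,0,0,0,0.04,0.2],[0,0,0,0,0,0.04,-0.4],[0,0,0,0,0,0.04,-1],[0,0,0,0,0,0.04,-1],[0,0,0,0,0,0.04,-1],[0,0,0,0,0,0.04,-1],[0,0,0,0,0,0.04,-1],[0,0,0,0,0,0.04,-1],[0,0,0,0,0,0.04,-1]]'; python3 st.py
python3 - <<'E'
from h import *
im=vision.grab_frame('wrist');cv2.imwrite('pics/w8.png',im[:,:,::-1]);
E
```

```text
t: 22.47
tool_pos: [0.5919, -0.218, 0.1656]
orientation: [0.566, 0.824, 0.002, -0.002]
wrist_force: [1.1, -0.1, -0.4]
finger_gap: 0.0644
t: 23.3
tool_pos: [0.5918, -0.2179, 0.2051]
orientation: [0.566, 0.824, 0.002, -0.003]
wrist_force: [-0.5, -0.6, 0.3]
finger_gap: 0.0
yaw 111.0310089763716 tilt tooly,x 0.0006160363659506855 0.007193449840157435 F [-0.4691 -0.6135  0.3305] Mo [-0.0191  0.0129  0.0543] mid in tool [-0.0001 -0.0003  0.0371] [ 0.5918 -0.2179  0.2051]
```

View pics/w8.png

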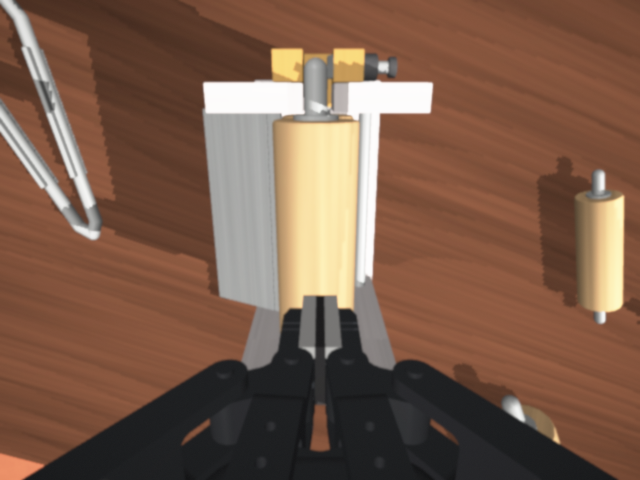

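The wrist view shows the roller down in the machine, with the far axle end (316,70) deep in the brass block. Now I'll probe 50 mm toward the crank end with shut fingertips.

```bash
python3 -m pendant '[[0,0,0,0.02,0.008,0,-1],[0,0,0,0.0467,0.018,0,-1],[0,0,0,0.0467,0.018,-0.015,-1],[0,0,0,0.0467,0.018,-0.03,-1],[0,0,0,0.0467,0.018,-0.04,-1],[0,0,0,0.0467,0.018,-0.045,-1],[0,0,0,0.0467,0.018,-0.047,-1],[0,0,0,0.0467,0.018,-0.047,-1],[0,0,0,0.0467,0.018,-0.047,-1],[0,0,0,0.0467,0.018,-0.047,-1]]'
python3 -m pendant '[[0,0,0,0,0,-0.001,-1],[0,0,0,0,0,-0.0015,-1],[0,0,0,0,0,-0.002,-1],[0,0,0,0,0,-0.0025,-1],[0,0,0,0,0,-0.003,-1],[0,0,0,0,0,-0.0035,-1],[0,0,0,0,0,-0.004,-1],[0,0,0,0,0,-0.004,-1],[0,0,0,0,0,-0.004,-1],[0,0,0,0,0,-0.004,-1]]'; python3 st.py
```

```text
t: 24.18
tool_pos: [0.6389, -0.2004, 0.1594]
orientation: [0.566, 0.824, 0.002, -0.002]
wrist_force: [-0.3, -0.3, 0.2]
finger_gap: 0.0002
t: 25.02
tool_pos: [0.639, -0.2004, 0.1554]
orientation: [0.566, 0.824, 0.002, -0.002]
wrist_force: [-0.4, -0.2, -0.0]
finger_gap: 0.0
yaw 111.01400514071234 tilt tooly,x 0.0020365968687905142 0.005614862362723173 F [-0.4025 -0.1995 -0.0234] Mo [-0.0342  0.0271  0.0005] mid in tool [ 0.0008 -0.0506 -0.0127] [ 0.639  -0.2004  0.1554]
```

```bash
python3 -m pendant '[[0,0,0,0,0,-0.0005,-1],[0,0,0,0,0,-0.001,-1],[0,0,0,0,0,-0.0015,-1],[0,0,0,0,0,-0.002,-1],[0,0,0,0,0,-0.0025,-1],[0,0,0,0,0,-0.003,-1],[0,0,0,0,0,-0.003,-1],[0,0,0,0,0,-0.003,-1],[0,0,0,0,0,-0.003,-1],[0,0,0,0,0,-0.003,-1]]'; python3 st.py
```

```text
t: 25.85
tool_pos: [0.6389, -0.2004, 0.1524]
orientation: [0.566, 0.824, 0.002, -0.002]
wrist_force: [0.6, 0.5, 0.6]
finger_gap: -0.0001
yaw 111.01506478598775 tilt tooly,x 0.0019665713713293603 0.005646201201829187 F [0.5934 0.517  0.5921] Mo [ 0.0213 -0.0027  0.0591] mid in tool [ 0.0008 -0.0506 -0.0157] [ 0.6389 -0.2004  0.1524]
```

```bash
python3 -m pendant '[[0,0,0,0,0,-0.0003,-1],[0,0,0,0,0,-0.0006,-1],[0,0,0,0,0,-0.0009,-1],[0,0,0,0,0,-0.0012,-1],[0,0,0,0,0,-0.0015,-1],[0,0,0,0,0,-0.0018,-1],[0,0,0,0,0,-0.002,-1],[0,0,0,0,0,-0.002,-1],[0,0,0,0,0,-0.002,-1],[0,0,0,0,0,-0.002,-1]]'; python3 st.py
```

```text
t: 26.68
tool_pos: [0.6392, -0.2006, 0.1518]
orientation: [0.566, 0.824, 0.002, -0.001]
wrist_force: [-2.8, 0.6, 7.6]
finger_gap: -0.0001
yaw 111.02090564764755 tilt tooly,x 0.002859664325200727 0.004263452439043369 F [-2.8099  0.6286  7.6294] Mo [0.0545 0.3863 0.003 ] mid in tool [ 0.0011 -0.0507 -0.0163] [ 0.6392 -0.2006  0.1518]
```

Touched wood at 0.1518 (7.6 N). I'll push firmer here to make sure this end is down.

```bash
python3 -m pendant '[[0,0,0,0,0,-0.0003,-1],[0,0,0,0,0,-0.0006,-1],[0,0,0,0,0,-0.0009,-1],[0,0,0,0,0,-0.0012,-1],[0,0,0,0,0,-0.0015,-1],[0,0,0,0,0,-0.0018,-1],[0,0,0,0,0,-0.002,-1],[0,0,0,0,0,-0.002,-1],[0,0,0,0,0,-0.002,-1],[0,0,0,0,0,-0.002,-1]]'; python3 st.py
```

```text
t: 27.52
tool_pos: [0.6395, -0.201, 0.1517]
orientation: [0.566, 0.824, 0.002, 0.0]
wrist_force: [-3.4, 0.1, 11.4]
finger_gap: -0.0
yaw 111.02070081050606 tilt tooly,x 0.004086618993897958 0.0024965857616033277 F [-3.3918  0.1345 11.3505] Mo [ 0.1292  0.5814 -0.0116] mid in tool [ 0.0015 -0.0509 -0.0165] [ 0.6395 -0.201   0.1517]
```

Crank end solid at 0.1517 (11 N). Now the other end.

```bash
python3 -m pendant '[[0,0,0,0,0,0.01,-1],[0,0,0,0,0,0.018,-1],[0,0,0,-0.03,-0.011,0.018,-1],[0,0,0,-0.06,-0.022,0.018,-1],[0,0,0,-0.0945,-0.0345,0.018,-1],[0,0,0,-0.0945,-0.0345,0.012,-1],[0,0,0,-0.0945,-0.0345,0.006,-1],[0,0,0,-0.0945,-0.0345,0.003,-1],[0,0,0,-0.0945,-0.0345,0.003,-1],[0,0,0,-0.0945,-0.0345,0.003,-1]]'; python3 st.py
```

```text
t: 28.35
tool_pos: [0.5459, -0.2351, 0.1544]
orientation: [0.566, 0.824, 0.003, 0.0]
wrist_force: [0.6, -0.4, -0.3]
finger_gap: 0.0
yaw 111.07408256400838 tilt tooly,x 0.004140787751613393 0.0028390182271387033 F [ 0.5686 -0.3596 -0.3151] Mo [-0.0202 -0.0115  0.0105] mid in tool [-0.0003  0.0487 -0.0134] [ 0.5459 -0.2351  0.1544]
```

```bash
python3 -m pendant '[[0,0,0,0,0,-0.0005,-1],[0,0,0,0,0,-0.001,-1],[0,0,0,0,0,-0.0015,-1],[0,0,0,0,0,-0.002,-1],[0,0,0,0,0,-0.0025,-1],[0,0,0,0,0,-0.003,-1],[0,0,0,0,0,-0.0033,-1],[0,0,0,0,0,-0.0035,-1],[0,0,0,0,0,-0.0035,-1],[0,0,0,0,0,-0.0035,-1]]'; python3 st.py
python3 -m pendant '[[0,0,0,0,0,-0.0003,-1],[0,0,0,0,0,-0.0006,-1],[0,0,0,0,0,-0.0009,-1],[0,0,0,0,0,-0.0012,-1],[0,0,0,0,0,-0.0015,-1],[0,0,0,0,0,-0.0015,-1],[0,0,0,0,0,-0.0015,-1],[0,0,0,0,0,-0.0015,-1],[0,0,0,0,0,-0.0015,-1],[0,0,0,0,0,-0.0015,-1]]'; python3 st.py
```

```text
t: 29.18
tool_pos: [0.5462, -0.2352, 0.1518]
orientation: [0.566, 0.824, 0.003, 0.001]
wrist_force: [-0.6, 1.1, 5.8]
finger_gap: 0.0002
yaw 111.07269616107388 tilt tooly,x 0.005000603184558169 0.0019033808821574403 F [-0.6023  1.1173  5.7517] Mo [ 0.1464  0.1374 -0.0073] mid in tool [-0.0001  0.0485 -0.0159] [ 0.5462 -0.2352  0.1518]
t: 30.02
tool_pos: [0.5464, -0.2354, 0.1517]
orientation: [0.566, 0.824, 0.003, 0.001]
wrist_force: [-2.4, 3.0, 10.6]
finger_gap: -0.0001
yaw 111.07247157142768 tilt tooly,x 0.005693101257111942 0.0005549588754812363 F [-2.3929  2.9735 10.5738] Mo [0.236  0.4334 0.0366] mid in tool [ 0.0002  0.0484 -0.016 ] [ 0.5464 -0.2354  0.1517]
```

Both ends stop at 0.1517, so the roller is level with its axis at about 0.1287, within 127–141 mm. I'll retract and take a final look.

```bash
python3 -m pendant '[[0,0,0,0,0,0.01,-1],[0,0,0,0,0,0.03,-1],[0,0,0,0,0,0.06,-1],[0,0,0,0,0,0.09,-1],[0,0,0,-0.01,0.02,0.12,-1],[0,0,0,-0.02,0.05,0.14,-1],[0,0,0,-0.03,0.08,0.14,-1],[0,0,0,-0.04,0.11,0.14,-1],[0,0,0,-0.04,0.11,0.14,-1],[0,0,0,-0.04,0.11,0.14,-1]]'
python3 - <<'E'
from h import *
im=[]
for n,(x0,y0,x1,y1) in (('scene',(200,200,300,320)),('side',(260,230,410,350))):
    f=vision.grab_frame(n);cv2.imwrite(f'pics/{n}9f.png',f[:,:,::-1]);im.append(cv2.resize(f[y0:y1,x0:x1,::-1],None,fx=3.1,fy=3.1,interpolation=cv2.INTER_CUBIC))
cv2.imwrite('pics/fin.png',np.hstack(im))
for n in('scene','side'):
    a=cv2.imread(f'pics/{n}0.png').astype(int);b=cv2.imread(f'pics/{n}9f.png').astype(int)
    for k,(x0,y0,x1,y1) in (dict(press=(405,185,470,240),dish=(125,222,188,265),cup=(412,248,470,285),tongs=(135,268,205,325)) if n=='scene' else dict(cup=(305,170,340,212),press=(210,168,280,205),tongs=(315,385,405,480),dish=(195,415,292,480))).items():
        print(n,k,np.abs(a-b)[y0:y1,x0:x1].mean())
E
```

```text
t: 30.85
tool_pos: [0.5061, -0.1241, 0.2926]
orientation: [0.565, 0.825, 0.003, 0.002]
wrist_force: [-0.8, -0.8, 1.3]
finger_gap: 0.0
scene press 0.8242424242424242
scene dish 2.222345268856897
scene cup 1.1682199440820131
scene tongs 5.64578111946533
side cup 19.230839002267572
side press 20.222393822393823
side tongs 15.899649122807018
side dish 17.11715569653714
```

View pics/fin.png

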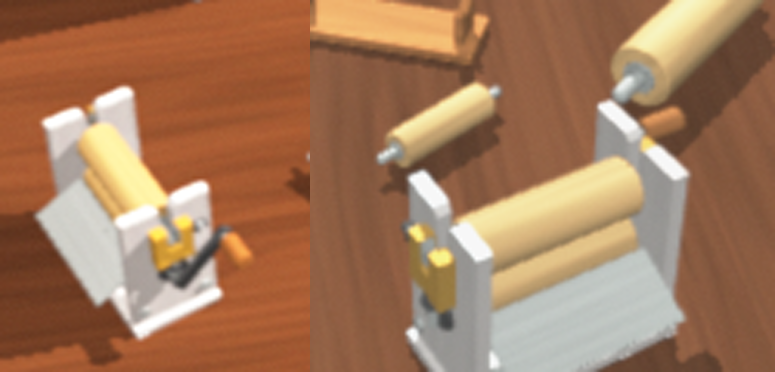

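The roller sits level in both bearings. The side view differs everywhere by a similar amount, so I'll check whether that is lighting or motion.

View pics/side9f.png

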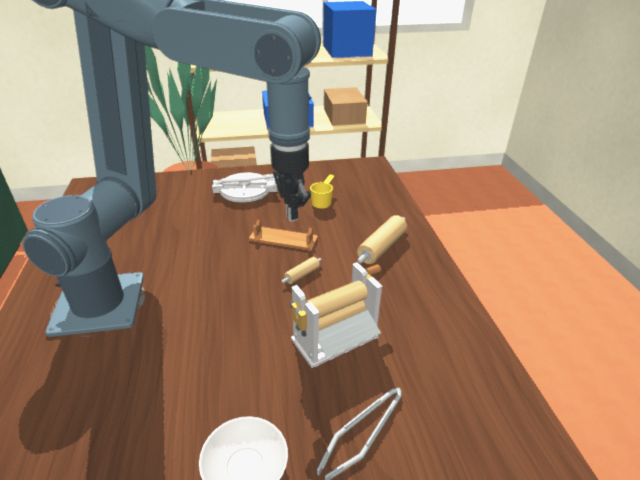

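The press (245,187), cup (321,195), dish (244,455) and tongs (360,430) are at their starting pixels. The difference comes from lighting and the arm covering part of the view. I'm handing in.

```bash
python3 -c "
from plant import r; print(r.close_job())"
```

```text
the job is handed in; nothing more can be done
None
```

I lifted the middle-sized roller out of the drying rest, lowered it into both slots and pushed it past the keeper shoes to the hard stop. I then let go, backed the arm off and handed the job in at about 31 s; no verdict was reported.

- **Push force:** the highest reading, taken at the end of each small step, was about 18 N down.
- **Seating:** the axle stopped 16 mm below first contact with the shoes, within the given 15–18 mm. Probing the wood about 50 mm either side of the middle stopped hard at 151.7 mm both times, at 10–11 N. That makes it level, with its axis at about 128.7 mm (127–141 mm given).
- **Other things on the plank:** the press, dish, cup and tongs look unmoved in the last pictures. The numeric before/after comparison of the side view showed a large difference everywhere. By eye I put that down to changed lighting and the arm covering part of the view.
- **Sideways shift:** the shoes pushed the roller and hand about 1–2 mm toward the machine's -y side as they engaged. I did not re-measure the roller's position in plan afterwards, but it was within 1 mm of the machine's middle before that.

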